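# Set a tiller in the drilling jig

## Robot

A 6-joint arm with a two-finger parallel gripper is mounted at the origin on the work surface. World frame = base frame: x ahead of the robot, y to its left, z up, the work surface at z = 0. Lengths are in m, angles in rad, forces in N, time in s.
With the tool pointing down it reaches from about 0.325 to 0.75 m from the base axis. Payload 7.6 kg.
Tool frame: the origin (TCP) lies midway between the tips of the shut fingers; the grasp point (between the pads) lies 19 mm behind it; z points along the fingers, y is the line along which they close (so a half turn about z gives the same grasp; the last joint's range is limited). The gripper opens to 85 mm and grips with 20 to 120 N. Pads are 22 mm wide; open, the fingers measure 114 mm over their backs; the gripper's body (76 mm by 85 mm) begins 54 mm behind the grasp point. The pads swing forward as they close: fully open they stand 13 mm farther back than shut.
Start: joints at [1.124, 0.052, 1.401, -0, 1.689, -0.07], TCP at [0.193, 0.488, 0.231] pointing down, gripper open.
Joint ranges: [-2.9, 2.9], [-0.91, 2.17], [0.12, 2.37], [-1.06, 4.2], [0.26, 2.73], [-2.93, 2.93]. Speed limits (rad/s): [2.57, 2.57, 3.01, 3.14, 3.14, 3.14].

## Interface

Orientations are given as a 3x3 rotation matrix whose columns are the frame's x, y, z axes.
In Python, from bench import * gives the robot as it stands.
- The arm moves only by the shell command python3 -m pendant 'ROWS' [OPENING] [FORCE]. ROWS is JSON, one flat list of numbers, 6 for each row, row after row: the shift along the tool's x, y, z scaled (see below), then the turn, a rotation vector about the tool's x, y, z scaled (see below). A call has 1 to 20 rows; each row shifts and turns the commanded pose from where the row before left it, along the tool's axes as they then stand; what a row does not reach is not made up. The controller multiplies each number of a shift by 0.03 m and each number of a turn by 6 degrees. A row lasts 1/12 s, in which the tool goes at most 41.7 mm and 7.16 degrees, less where a joint would pass 70% of its speed; a pose out of reach is approached as far as the arm can. A call with a number of a shift or a turn outside -1 to 1 is refused whole. A call with a gripper value outside its range is refused whole. OPENING is the finger opening in mm, from 0 to 85.4, set as the call begins (- or left out, the last holds). The fingers move at their own pace and stop on an object; FORCE is the grip in N (left out, the last holds). Time passes only in rows, so rows that do not move let the fingers close. It gives the time, the measured TCP pose, the force, the opening and the grip force at its end, in the units of the state.
- observe(): the state, without advancing time (a new reading comes with each control period).
- capture(name): name is "scene" or "side" or "wrist"; returns the picture (480x640x3 uint8, red, green, blue); there is no depth.
- get_calibration(name): a dict with "intrinsics" (3x3 intrinsics, pixels), "cam_to_world" (4x4, takes a point from camera to world coordinates); the wrist camera has in their place "T_tool_cam" (4x4, takes a point from camera to tool coordinates, whose origin is the TCP and whose axes are the flange's). Camera axes: x right, y up, looking along -z (the intrinsics and any distortion apply to the point x, -y, -z); pixel columns grow to the right and rows downward; lengths in m; the calibration is good to about 2 mm. A picture is of the moment at which its call begins: read the wrist's pose just before it. get_calibration takes no time and is no camera call.
- sign_off(): hands the job in; it is judged then, once.
The state is a dict: "time_s": time; "qpos": joint angles; "joint_vel": joint speeds; "joint_efforts": joint torques, N m; "ee_pos": TCP position; "tool_rot": TCP orientation; "wrist_force": force on the tool from outside, world axes, zero at the start; "moment": the same for the moment, N m; "finger_gap": finger opening in m; "grasp_force": force on a finger pad.
Only numpy, scipy, OpenCV 4.12 (cv2) and the standard library are available. Lean on these libraries where they do the work, as an engineer would, in place of code of your own. Each camera call takes 0.05 s, during which the arm holds its last target. There are 200 camera calls.

## Task

Set the ash tiller up for drilling: lay it in the V-groove of the drilling jig, brass end towards the stop, then slide it along under the drill bridge until its brass end bears on the button of the end stop, and hold it there a moment with a light, steady push. The stop is only finger-tight, so do not shove it off its setting. Then swing the hold-down over so that its pad rests on the tiller, and leave everything else on the bench alone.

Things in the scene. Friction and masses are not known exactly. Their poses are not given: they have to be found in the camera images.
- tiller_centre (a point): middle of the pale ash tiller, on its axis: a straight round rod 18 mm in diameter, 180 mm long, 40 to 90 g, brass ferrule on the last 22 mm of one end, three dark rings near the other. It starts level in the two notches (116 mm apart, free beside the rod between them) of a dark wooden cradle, its axis 48 mm above the bench. y axis: along the rod to the brass end
- tiller_head (a point): centre of the flat brass end face of the tiller, 90 mm from its middle, same axes
- tiller_tail (a point): centre of the flat plain end face of the tiller, 90 mm from its middle, same axes
- jig: drilling jig fixed to the bench: plywood base 116 x 372 x 14 mm, on it an aluminium V-rail 50 mm wide, top 36 mm above the bench. Origin: on the bench under the groove; y runs along the groove towards the end stop, x across it, towards the hold-down's hinge, z up. A rod in the 90 degree groove has its axis at x = 0, 40 mm above the bench, 13 mm of it above the rail. Friction under 1 N
- groove_load (a point): point on the axis of a rod lying in the groove, at the middle of the rail's finger gap (jig y = -72.5 mm), same axes as the jig. The rail runs from jig y = -175 to 105 mm and is cut away over y = -105 to -40 mm (floor of this gap 17 mm above the bench). A rod laid with its middle here rests on the rail on both sides of the gap and is clear of bridge and hold-down
- bridge (a point): middle of the top of the dark steel drill bridge that crosses the groove at jig y = 50 to 86 mm, 76 mm wide, top 65 mm above the bench and 72 mm over its steel bush; its underside is 4 mm above a rod in the groove, so the rod can only be slid in under it
- stop_slide: brass end stop block 32 mm wide, 30 mm long, 40 mm tall, black thumbscrew on top, on rails past the groove. Origin: in the plane of its face (towards jig -y), 15.5 mm above the bench, axes as the jig's. The rod meets the 13 mm button of a steel adjusting screw in that face. The block's place varies and it is only finger-tight: it creeps at 12 N; push with 3 to 7 N
- stop_face (a point): point on the block's face where the tiller's axis would meet it, 40 mm above the bench, axes as the jig's. The screw's button (its flat tip is the point screw_tip, not measured) stands out from here towards the tiller by 3 to 15 mm, set differently each time: where it stops the tiller has to be felt
- hinge (a point): hinge of the hold-down, between two steel cheeks 66 mm high: jig x = 44, y = 20 mm, 58 mm above the bench; same axes as the jig; it turns about y
- hold_down (a joint): angle of the hold-down, a steel arm 13 mm wide, 10 mm thick, its rubber pad 44 mm from the hinge. 0: level across the groove, pad on the tiller; 1.57: upright; it starts leaning back, away from the groove, at 1.7 to 1.85 (end of travel 1.9). Friction holds it near upright; some 0.4 rad past upright towards the groove it falls slowly of itself (0.14 kg) and then bears on it with 1 to 2 N
- knob (a point): centre of the red ball knob, 20 mm across, at the free end of the hold-down arm, 80 mm from the hinge; with the arm level it hangs beside the rail at jig x = -36 mm, 63 mm above the bench
- lifeboat0: black lacquered model lifeboat 98 x 34 x 26 mm, loose on the bench; leave alone; origin under its middle
- lifeboat1: another such lifeboat; leave alone
- lifeboat2: another such lifeboat; leave alone
- porthole: brass porthole ring 54 mm across, 8 mm thick, loose on the bench; leave alone; origin under its middle
- scraper: steel scraper with a wooden handle, about 225 mm long, loose on the bench; leave alone; origin under the front end of its handle, x towards the blade
- glue_jar: amber glue jar 60 mm across, 85 mm high, loose on the bench; leave alone; origin under its middle
Things that resemble listed ones, but are neither listed nor needed, are in the scene too. There is more than one size of the part that bears tiller_centre; the job needs the largest.

How it is judged:
By the outcome, as a careful person would: the job done as asked, in the order asked, and still so for the second after the job is handed in, with the robot touching nothing.
It also fails if it takes over 72 s, if anything falls off the work surface, if the arm or the gripper's body presses on something with over 40 N, if the wrist force passes 120 N, or if a joint passes its speed limit or range.

## Working session

There is one attempt and no reset: what is moved stays moved. The work goes in short steps, Python scripts to look and compute and a shell command to move; the robot and the scene stay as the last step left them, time stands still between calls to the robot, and variables do not carry over. Pictures are saved under pics/ and viewed, at most 10 in all, crops included, and the job is handed in when it is done.

```bash
mkdir -p pics; ls
python3 - <<'E'
from bench import *
import cv2,numpy as np
for n in ("scene","side"):
    im=capture(n); cv2.imwrite(f"pics/{n}0.png",im[:,:,::-1])
    c=get_calibration(n); print(n,{k:(np.round(v,4).tolist() if hasattr(v,'__len__') and not isinstance(v,str) else v) for k,v in c.items()})
c=get_calibration("wrist");print(c)
s=observe();print(s)
E
```

```text
pics
scene {'intrinsics': [[441.9003, 0.0, 322.1255], [0.0, 441.9003, 240.326], [0.0, 0.0, 1.0]], 'cam_to_world': [[-0.4669, -0.7301, 0.499, 0.9927], [0.8843, -0.3876, 0.2604, 0.0894], [0.0033, 0.5628, 0.8266, 0.8001], [0.0, 0.0, 0.0, 1.0]]}
side {'intrinsics': [[452.2177, 0.0, 322.8448], [0.0, 452.2177, 238.5859], [0.0, 0.0, 1.0]], 'cam_to_world': [[0.7656, 0.3428, -0.5444, -0.0209], [-0.6432, 0.3887, -0.6598, -0.8203], [-0.0146, 0.8552, 0.518, 0.6178], [0.0, 0.0, 0.0, 1.0]]}
{'intrinsics': array([[373.65368317,   0.        , 321.84659105],
       [  0.        , 373.65368317, 238.04395493],
       [  0.        ,   0.        ,   1.        ]]), 'T_tool_cam': array([[-1.01989368e-03,  9.66006351e-01,  2.58516323e-01,
         6.50490558e-02],
       [ 9.99999301e-01,  8.30658646e-04,  8.41229034e-04,
        -5.63452828e-04],
       [ 5.97893770e-04,  2.58517001e-01, -9.66006523e-01,
        -1.42452600e-01],
       [ 0.00000000e+00,  0.00000000e+00,  0.00000000e+00,
         1.00000000e+00]])}
{'time_s': 0.1, 'qpos': array([ 1.12369730e+00,  5.27816348e-02,  1.40161295e+00, -9.51512762e-06,
        1.68858249e+00, -7.03086217e-02]), 'joint_vel': array([-0.00091137, -0.00184352, -0.00222367, -0.00020646,  0.00039163,
       -0.0006437 ]), 'joint_efforts': array([ 6.91378937e-04, -3.82576311e+01, -3.60989392e+01, -1.08996419e-04,
        4.71223830e-03,  2.80032808e-06]), 'ee_pos': array([0.19303996, 0.48794202, 0.2305577 ]), 'tool_rot': array([[-9.29849920e-01,  3.67938551e-01, -5.90033726e-04],
       [ 3.67939014e-01,  9.29849081e-01, -1.25241985e-03],
       [ 8.78287744e-05, -1.38165892e-03, -9.99999042e-01]]), 'wrist_force': array([ 0.56223696, -0.75153607,  0.7425159 ]), 'moment': array([-0.02856655, -0.00260533, -0.02772381]), 'grasp_force': 0.0, 'finger_gap': 0.0855903752950733}
```

View pics/scene0.png

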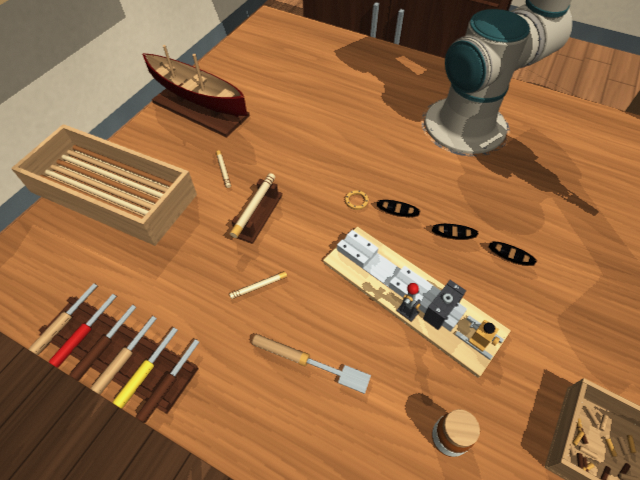

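View pics/side0.png

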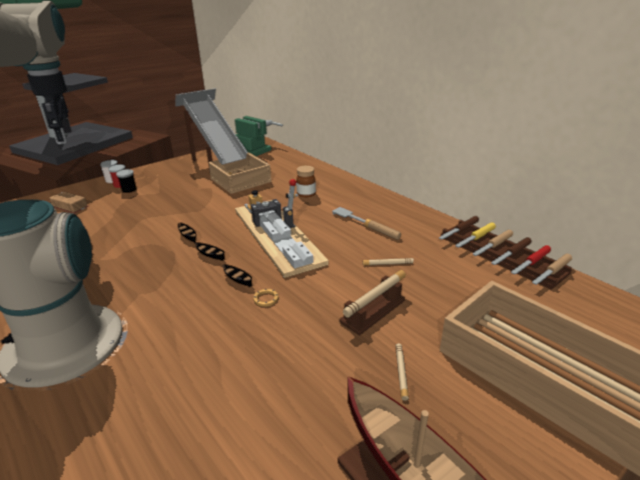

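The scene picture shows the tiller in its cradle at about (253,207), running from (272,177) to (236,235). The jig runs from (340,245) to (495,340), with the stop at its lower right end, the red knob at (413,288) and the bridge at (445,303). The side picture shows the tiller from (350,312) to (402,275). I'll zoom in next to find which end is brass.

```bash
cat > h.py <<'E'
from bench import *
import cv2,numpy as np
def ray(n,uv,st=None):
    c=get_calibration(n);K=c["intrinsics"]
    T=c["cam_to_world"] if n!="wrist" else None
    if T is None:
        B=np.eye(4);B[:3,:3]=st["tool_rot"];B[:3,3]=st["ee_pos"];T=B@c["T_tool_cam"]
    d=np.linalg.inv(K)@np.array([uv[0],uv[1],1.]);d=T[:3,:3]@np.array([d[0],-d[1],-d[2]])
    return T[:3,3],d
def onz(n,uv,z,st=None):
    o,d=ray(n,uv,st);return o+d*(z-o[2])/d[2]
def proj(n,p,st=None):
    c=get_calibration(n);K=c["intrinsics"]
    T=c["cam_to_world"] if n!="wrist" else None
    if T is None:
        B=np.eye(4);B[:3,:3]=st["tool_rot"];B[:3,3]=st["ee_pos"];T=B@c["T_tool_cam"]
    q=np.linalg.inv(T)@np.append(p,1);v=K@np.array([q[0],-q[1],-q[2]]);return v[:2]/v[2]
E
python3 - <<'E'
from h import *
s=cv2.imread("pics/scene0.png");d=cv2.imread("pics/side0.png")
z=lambda im,x,y,w,h:cv2.resize(im[y:y+h,x:x+w],(400,300),interpolation=cv2.INTER_CUBIC)
cv2.imwrite("pics/z.png",np.vstack([np.hstack([z(s,210,160,80,90)[:,:],z(d,330,255,100,75)]),np.hstack([z(s,320,220,200,150),z(d,230,175,106,100)])]))
for n,a,b in(("scene",(272,177),(236,235)),("side",(350,312),(402,275))):
    print(n,onz(n,a,.05).round(3),onz(n,b,.05).round(3))
for u in((342,244),(413,288),(445,297),(488,328)):print(u,onz("scene",u,.04).round(3))
E
```

```text
scene [ 0.439 -0.329  0.05 ] [ 0.612 -0.31   0.05 ]
side [ 0.441 -0.339  0.05 ] [ 0.606 -0.323  0.05 ]
(342, 244) [ 0.523 -0.109  0.04 ]
(413, 288) [0.55  0.058 0.04 ]
(445, 297) [0.54  0.119 0.04 ]
(488, 328) [0.563 0.21  0.04 ]
```

View pics/z.png

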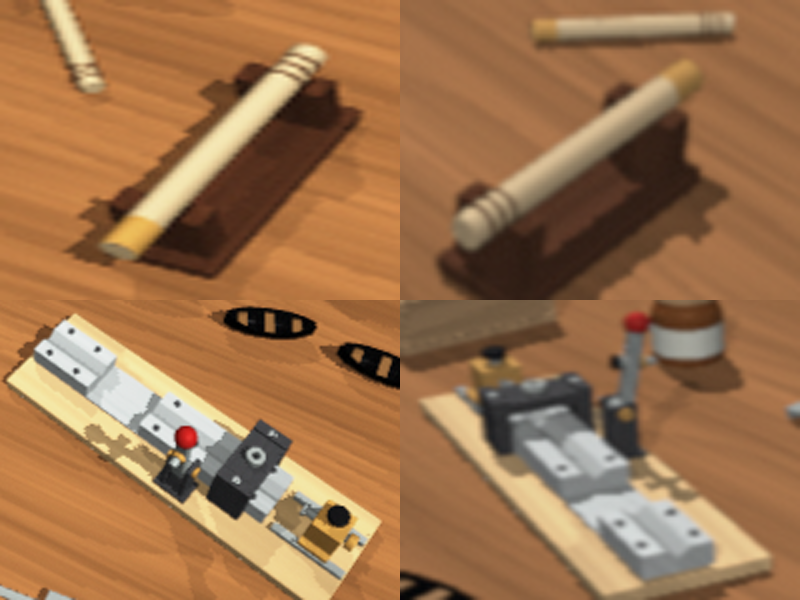

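The brass end is the far one, at about (0.612,-0.31). The jig's y axis points roughly along +y, so its stop is at world y of about 0.21. I'll hover over the jig first and measure it with the wrist camera.

```bash
python3 -m pendant '[-0.95,-0.53,0,0,0,0,-0.95,-0.53,0,0,0,0,-0.95,-0.53,0,0,0,0,-0.95,-0.53,0,0,0,0,-0.95,-0.53,0,0,0,0,-0.95,-0.53,0,0,0,0,-0.95,-0.53,0,0,0,0,-0.95,-0.53,0,0,0,0,-0.95,-0.53,0,0,0,0,-0.95,-0.53,0,0,0,0,-0.95,-0.53,0,0,0,0,-0.95,-0.53,0,0,0,0,-0.95,-0.53,0,0,0,0,-0.95,-0.53,0,0,0,0,-0.95,-0.53,0,0,0,0,-0.95,-0.53,0,0,0,0,-0.95,-0.53,0,0,0,0]' 60 30
python3 -m pendant '[0,0,0,0,0,1,0,0,0,0,0,1,0,0,0,0,0,1,0,0,0,0,0,1,0,0,0,0,0,1,0,0,0,0,0,1,0,0,0,0,0,1,0,0,0,0,0,1,0,0,0,0,0,1,0,0,0,0,0,1,0,0,0,0,0,1,0,0,0,0,0,1,0,0,0,0,0,0.5,0,0,0,0,0,0]'
python3 - <<'E'
from h import *
import pickle
st=observe();im=capture("wrist");cv2.imwrite("pics/w1.png",im[:,:,::-1]);pickle.dump(st,open("w1.pkl","wb"))
print(st["qpos"],st["ee_pos"])
E
```

```text
time_s: 1.52
ee_pos: [0.5449, 0.0571, 0.2308]
tool_rot: [[-0.93, 0.368, -0.001], [0.368, 0.93, 0.0], [0.001, -0.0, -1.0]]
wrist_force: [-0.5, -0.4, -0.0]
finger_gap: 0.0599
grasp_force: 0.0
time_s: 2.68
ee_pos: [0.544, 0.0586, 0.2308]
tool_rot: [[0.117, 0.993, -0.001], [0.993, -0.117, 0.0], [-0.0, -0.001, -1.0]]
wrist_force: [-0.0, 0.0, 0.6]
finger_gap: 0.0598
grasp_force: 0.0
[3.97422548e-02 1.15850804e-01 1.33440387e+00 6.69656352e-05
 1.69227712e+00 1.56547026e-01] [0.54403721 0.05858046 0.23077539]
```

View pics/w1.png

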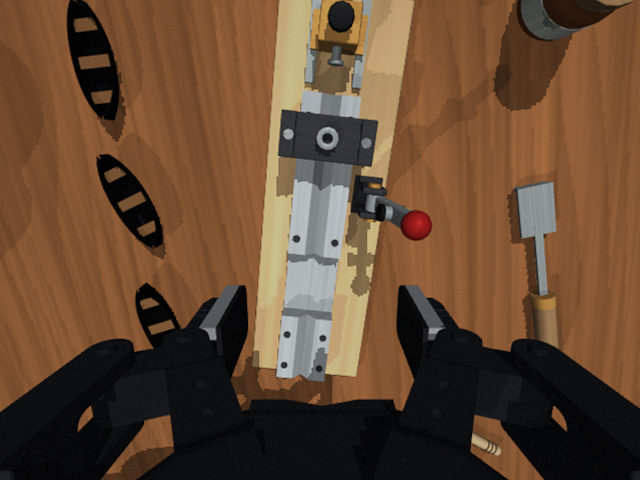

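The wrist picture shows the jig running up the image. The rail's near end is at row ~378, the finger gap at rows 258–315, the bridge at (328,138), the knob at (416,225), and the stop button at about (336,64). I'll fit the rail edges and bridge from colour masks.

Run:
```python
from h import *
import pickle
st=pickle.load(open("w1.pkl","rb"));im=cv2.imread("pics/w1.png");hsv=cv2.cvtColor(im,cv2.COLOR_BGR2HSV)
m=((hsv[...,1]<45)&(hsv[...,2]>90)).astype(np.uint8);m=cv2.morphologyEx(m,cv2.MORPH_OPEN,np.ones((3,3)))
P=[]
for r in list(range(195,250,3))+list(range(324,366,3)):
    c=np.where(m[r,265:350])[0]+265
    if len(c)<20: continue
    a,b=onz("wrist",(c[0],r),.036,st),onz("wrist",(c[-1]+1,r),.036,st);P.append([*(a+b)[:2]/2,np.hypot(*(a-b)[:2])*1000])
P=np.array(P);k=np.polyfit(P[:,1],P[:,0],1)
print("width",P[:,2].round(1));print("res mm",((np.polyval(k,P[:,1])-P[:,0])*1000).round(1))
y=np.array([k[0],1,0]);y/=np.linalg.norm(y);x=np.cross(y,[0,0,1])
print("ydir",y,"angle",np.degrees(np.arctan2(y[1],y[0])))
p0=np.array([k[1],0,0])
f=lambda uv,z:(lambda q:(round(q@y*1000,1),round((q-p0)@x*1000,1)))(onz("wrist",uv,z,st))
# transitions along the rail on two column strips (strips at rail-x +-18mm)
g=cv2.cvtColor(im,cv2.COLOR_BGR2GRAY).astype(float)
for off in(-17,17):
    pr=[]
    T=np.arange(-.2,.02,.001)
    for t in T:
        q=p0+y*(t)+x*off/1000;q[2]=.036;u=proj("wrist",q,st);pr.append(cv2.getRectSubPix(g.astype(np.float32),(3,3),u.astype(np.float32).tolist()).mean())
    d=np.diff(pr);i=np.argsort(-abs(d))[:10];print(off,[(round(T[j]*1000),round(d[j])) for j in sorted(i)])
dark=((hsv[...,2]<75)).astype(np.uint8);dark[:95]=0;dark[172:]=0;dark[:,:270]=0;dark[:,385:]=0
n,l,s,c=cv2.connectedComponentsWithStats(dark);j=1+np.argmax(s[1:,4]);cnt=cv2.findContours((l==j).astype(np.uint8),0,2)[0][0];R=cv2.minAreaRect(cnt)
print("bridge",R,f(R[0],.065),[f(q,.065) for q in cv2.boxPoints(R)])
print("bush",f((328,138),.072),"btn",f((336,66),.04),"stopface~",f((338,52),.04),"p0",p0)
b=cv2.resize(im[0:180,250:430],(600,600),interpolation=cv2.INTER_CUBIC);cv2.imwrite("pics/w1z.png",b)
```

```text
width [50.8 50.9 51.  50.2 50.3 51.3 50.5 50.6 50.7 50.8 50.9 50.1 51.1 50.3
 50.4 50.5 50.6 50.7 49.9 50.8 49.9 51.  50.1 50.2 51.4 50.5 50.6 49.7
 50.8 49.9 50.1 50.2 50.3]
res mm [-0.3  0.3 -0.   0.1 -0.2 -0.   0.1 -0.2  0.4  0.1 -0.2 -0.1  0.1  0.3
 -0.1 -0.4  0.2 -0.1  0.1 -0.3 -0.2  0.   0.2 -0.2 -0.   0.2 -0.2 -0.
  0.2  0.3 -0.  -0.4  0.3]
ydir [0.22780668 0.97370638 0.        ] angle 76.83202363443978
-17 [(-118, 35), (-108, -34), (-107, -39), (-106, -34), (-101, 37), (-100, 40), (-72, -41), (-71, -34), (-66, 34), (-65, 40)]
17 [(-147, 26), (-73, -32), (-72, -38), (-71, -30), (-66, 33), (-65, 42), (-64, 32), (-48, -24), (9, -24), (17, 26)]
bridge ((326.9052734375, 138.0958709716797), (95.91793823242188, 47.592506408691406), 6.788974761962891) (np.float64(245.5), np.float64(-0.5)) [(np.float64(227.0), np.float64(-39.3)), (np.float64(263.5), np.float64(-37.8)), (np.float64(263.5), np.float64(37.4)), (np.float64(226.7), np.float64(38.4))]
bush (np.float64(245.6), np.float64(0.3)) btn (np.float64(303.2), np.float64(0.7)) stopface~ (np.float64(313.8), np.float64(1.0)) p0 [0.52734565 0.         0.        ]
```

View pics/w1z.png

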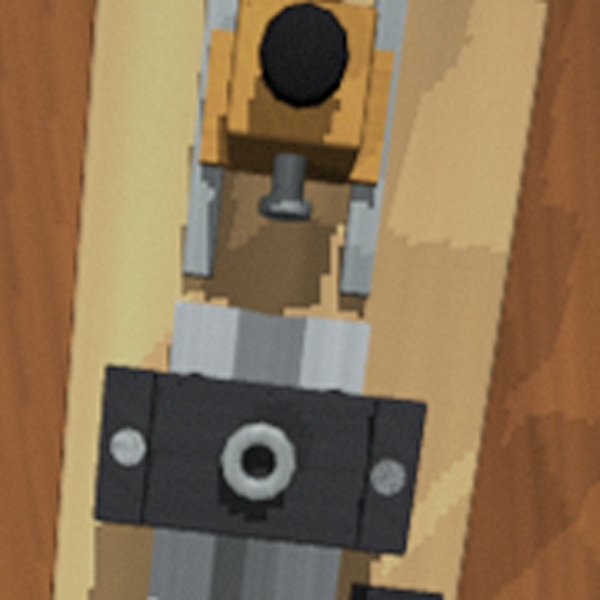

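The rail fit is good (width 50 mm, residuals 0.4 mm). The jig angle is 76.8°, groove_load is at about (0.524,-0.015), and the button tip is near jig y of 127 mm. Next I'll hover over the tiller.

```bash
python3 -m pendant '[-0.98,0.06,0.1,0,0,0,-0.98,0.06,0.1,0,0,0,-0.98,0.06,0.1,0,0,0,-0.98,0.06,0.1,0,0,0,-0.98,0.06,0.1,0,0,0,-0.98,0.06,0.1,0,0,0,-0.98,0.06,0.1,0,0,0,-0.98,0.06,0.1,0,0,0,-0.98,0.06,0.1,0,0,0,-0.98,0.06,0.1,0,0,0,-0.98,0.06,0.1,0,0,0,-0.98,0.06,0.1,0,0,0,-0.98,0.06,0.1,0,0,0]'
python3 -m pendant '[0,0,0,0,0,1,0,0,0,0,0,1,0,0,0,0,0,1,0,0,0,0,0,1,0,0,0,0,0,1,0,0,0,0,0,1,0,0,0,0,0,1,0,0,0,0,0,1,0,0,0,0,0,1,0,0,0,0,0,1,0,0,0,0,0,1,0,0,0,0,0,1,0,0,0,0,0,0.8,0,0,0,0,0,0]'
python3 - <<'E'
from h import *
import pickle
st=observe();im=capture("wrist")[:,:,::-1].copy();cv2.imwrite("pics/w2.png",im);pickle.dump(st,open("w2.pkl","wb"))
E
```

```text
time_s: 3.82
ee_pos: [0.5232, -0.3252, 0.1918]
tool_rot: [[0.113, 0.994, -0.0], [0.994, -0.113, 0.0], [0.0, -0.0, -1.0]]
wrist_force: [0.1, 0.1, -0.3]
finger_gap: 0.0599
grasp_force: 0.0
time_s: 4.98
ee_pos: [0.5235, -0.3237, 0.1919]
tool_rot: [[0.993, 0.114, -0.0], [0.114, -0.993, 0.0], [-0.0, -0.0, -1.0]]
wrist_force: [-0.0, -0.5, 0.0]
finger_gap: 0.0598
grasp_force: 0.0
```

View pics/w2.png

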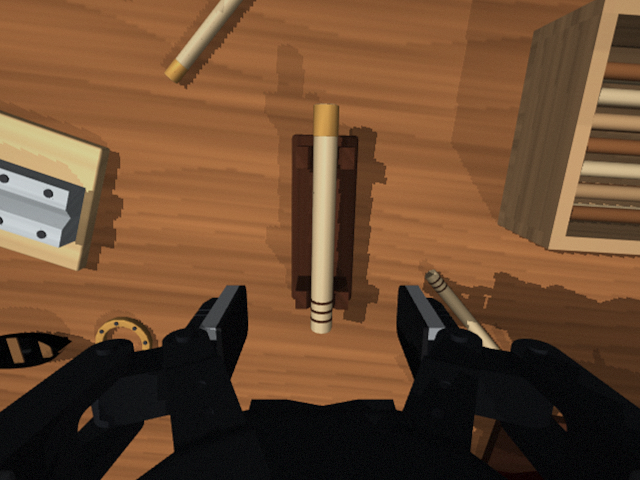

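The wrist picture shows the tiller running from the brass end at (327,104) to the ringed end at (320,331), lying in its cradle between the fingers.

Run:
```python
from h import *
import pickle
st=pickle.load(open("w2.pkl","rb"));im=cv2.imread("pics/w2.png");hsv=cv2.cvtColor(im,cv2.COLOR_BGR2HSV)
m=((hsv[...,2]>125)).astype(np.uint8)
P=[]
for r in range(150,270,4):
    c=np.where(m[r,300:350])[0]+300
    a,b=onz("wrist",(c[0],r),.048,st),onz("wrist",(c[-1]+1,r),.048,st);P.append([*(a+b)[:2]/2,np.hypot(*(a-b)[:2])*1000])
P=np.array(P);k=np.polyfit(P[:,0],P[:,1],1);print(P[:,2].round(1),((np.polyval(k,P[:,0])-P[:,1])*1e3).round(1))
h,t=onz("wrist",(327,104),.052,st),onz("wrist",(320,331),.046,st);print(h,t,np.linalg.norm(h-t))
c=(h+t)[0]/2;c=np.array([c,np.polyval(k,c)]);ang=np.degrees(np.arctan(k[0]));R=st["tool_rot"]
d=np.append(c,0.048+.019)-.0-st["ee_pos"];d[2]=.048-.019-st["ee_pos"][2]
print("centre",c,"angle",ang,"yaw",np.degrees(np.arctan2(R[1,0],R[0,0])),"tool shift/0.03",R.T@d/.03)
```

```text
[15.7 15.7 15.8 15.  15.1 15.1 15.9 16.  16.  16.1 15.3 16.1 15.4 15.5
 15.5 15.6 15.6 15.6 15.7 14.9 15.8 15.8 15.9 15.9 16.  16.  15.2 15.3
 15.3 15.4] [ 0.   0.1  0.2 -0.1 -0.   0.1 -0.2 -0.2 -0.1  0.  -0.3  0.2 -0.1 -0.1
  0.   0.1  0.2  0.3  0.4  0.  -0.3 -0.2 -0.1 -0.   0.1  0.2 -0.2 -0.1
  0.   0.1]
[ 0.61198398 -0.31796705  0.052     ] [ 0.42961394 -0.33343813  0.046     ] 0.18312342123166675
centre [ 0.52079896 -0.32509147] angle 5.051627718869603 yaw 6.553017523614627 tool shift/0.03 [-0.09254166  0.03806523  5.43073548]
```

```bash
python3 -m pendant '[-0.09,0.04,0.9,0,0,0.25,0,0,0.9,0,0,0,0,0,0.9,0,0,0,0,0,0.9,0,0,0,0,0,0.9,0,0,0,0,0,0.93,0,0,0,0,0,0,0,0,0]' 60 30
python3 -m pendant '[0,0,0,0,0,0,0,0,0,0,0,0,0,0,0,0,0,0,0,0,0,0,0,0,0,0,0,0,0,0,0,0,0,0,0,0,0,0,0,0,0,0,0,0,0,0,0,0]' 0 30
```

```text
time_s: 5.62
ee_pos: [0.5178, -0.323, 0.0226]
tool_rot: [[0.996, 0.093, -0.009], [0.093, -0.996, 0.007], [-0.009, -0.007, -1.0]]
wrist_force: [-0.8, 0.7, -0.8]
finger_gap: 0.0599
grasp_force: 0.0
time_s: 6.28
ee_pos: [0.5222, -0.3249, 0.0321]
tool_rot: [[0.996, 0.09, 0.003], [0.09, -0.996, -0.0], [0.003, 0.0, -1.0]]
wrist_force: [-0.9, 5.2, 5.7]
finger_gap: 0.017
grasp_force: 29.2
```

```bash
python3 -m pendant '[0,0,-0.5,0,0,0,0,0,-0.5,0,0,0,0,0,-0.8,0,0,0,0,0,-0.9,0,0,0,0,0,-0.9,0,0,0,0.08,-0.86,0,0,0,0,0.08,-0.86,0,0,0,0,0.08,-0.86,0,0,0,0,0.08,-0.86,0,0,0,0,0.08,-0.86,0,0,0,0,0.08,-0.86,0,0,0,0,0.08,-0.86,0,0,0,0,0.08,-0.86,0,0,0,0,0.08,-0.86,0,0,0,0,0.08,-0.86,0,0,0,0,0.08,-0.86,0,0,0,0,0.08,-0.86,0,0,0,0]'
python3 -m pendant '[0,0,0,0,0,-1,0,0,0,0,0,-1,0,0,0,0,0,-1,0,0,0,0,0,-1,0,0,0,0,0,-1,0,0,0,0,0,-1,0,0,0,0,0,-1,0,0,0,0,0,-1,0,0,0,0,0,-1,0,0,0,0,0,-1,0,0,0,0,0,-1,0,0,0,0,0,-0.95,0,0,0,0,0,0,0,0,0,0,0,0]'
python3 - <<'E'
from h import *
import pickle
st=observe();im=capture("wrist")[:,:,::-1].copy();cv2.imwrite("pics/w3.png",im);pickle.dump(st,open("w3.pkl","wb"));R=st["tool_rot"]
print(np.degrees(np.arctan2(R[1,0],R[0,0])),st["ee_pos"])
E
```

```text
time_s: 7.7
ee_pos: [0.5225, -0.0131, 0.1392]
tool_rot: [[0.996, 0.09, 0.003], [0.09, -0.996, -0.0], [0.003, 0.0, -1.0]]
wrist_force: [0.4, -1.0, -1.0]
finger_gap: 0.0172
grasp_force: 29.5
time_s: 8.87
ee_pos: [0.5225, -0.0144, 0.1386]
tool_rot: [[0.231, 0.973, 0.002], [0.973, -0.231, -0.0], [0.0, 0.002, -1.0]]
wrist_force: [-0.1, -0.1, -1.1]
finger_gap: 0.0166
grasp_force: 29.5
76.66250293471883 [ 0.52253043 -0.01436762  0.13859707]
```

View pics/w3.png

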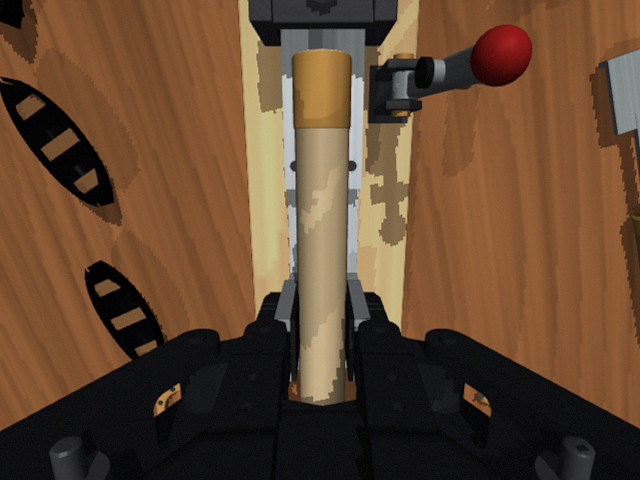

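The rod is held level and close to parallel with the rail: its brass end is at (322,52) and the rail edges are at about x = 284 and 358. I'll check the offset and angle before lowering.

Run:
```python
from h import *
import pickle
st=pickle.load(open("w3.pkl","rb"));im=cv2.imread("pics/w3.png");hsv=cv2.cvtColor(im,cv2.COLOR_BGR2HSV)
z=st["ee_pos"][2]+.019
rail=((hsv[...,1]<50)&(hsv[...,2]>90));rod=((hsv[...,1]>=50)&(hsv[...,2]>100))
A=[];B=[]
for r in range(135,270,5):
    c=np.where(rod[r,288:356])[0]+288; c=c[(c>290)&(c<352)]
    B.append(((onz("wrist",(c[0],r),z,st)+onz("wrist",(c[-1]+1,r),z,st))/2)[:2])
for r in range(90,160,5):
    c=np.where(rail[r,270:370])[0]+270
    a,b=onz("wrist",(c[0],r),.036,st),onz("wrist",(c[-1]+1,r),.036,st);A.append([*((a+b)/2)[:2],np.hypot(*(a-b)[:2])*1e3])
A=np.array(A);B=np.array(B);print(A[:,2].round(1))
for n,Q in(("rail",A),("rod",B)):
    k=np.polyfit(Q[:,1],Q[:,0],1);print(n,k,np.degrees(np.arctan2(1,k[0])),"x at y=-.0149:",np.polyval(k,-.0149),"y=.05:",np.polyval(k,.05))
h=onz("wrist",(322,52),z+.006,st);print("head",h,"along y rel TCP",(h-st["ee_pos"])@[.228,.974,0])
```

```text
[50.3 50.5 50.7 50.2 50.4 49.9 50.1 50.3 50.4 50.6 50.1 50.3 49.8 50. ]
rail [0.2362523 0.5271565] 76.70747115279815 x at y=-.0149: 0.5236363432345088 y=.05: 0.5389691177935974
rod [0.23865314 0.52618749] 76.57725559621892 x at y=-.0149: 0.5226315627473944 y=.05: 0.538120151430249
head [0.54297774 0.07163325 0.16359707] along y rel TCP 0.08842683600555419
```

```bash
python3 -m pendant '[0,0.03,0.6,0,0,0,0,0,0.6,0,0,0,0,0,0.6,0,0,0,0,0,0.6,0,0,0,0,0,0.5,0,0,0,0,0,0.3,0,0,0,0,0,0.2,0,0,0,0,0,0.1,0,0,0,0,0,0.1,0,0,0,0,0,0,0,0,0,0,0,0,0,0,0]'
python3 -m pendant '[0,0,0.05,0,0,0,0,0,0.05,0,0,0,0,0,0.05,0,0,0,0,0,0,0,0,0]'
python3 -m pendant '[0,0,0.05,0,0,0,0,0,0,0,0,0]'
```

```text
time_s: 9.83
ee_pos: [0.5235, -0.0146, 0.0301]
tool_rot: [[0.228, 0.974, 0.001], [0.974, -0.228, -0.0], [0.0, 0.001, -1.0]]
wrist_force: [0.0, -0.7, -1.0]
finger_gap: 0.017
grasp_force: 29.5
time_s: 10.17
ee_pos: [0.5232, -0.0146, 0.0249]
tool_rot: [[0.228, 0.974, 0.001], [0.974, -0.228, 0.0], [0.0, 0.001, -1.0]]
wrist_force: [0.5, -0.4, 0.2]
finger_gap: 0.0167
grasp_force: 29.5
time_s: 10.33
ee_pos: [0.5236, -0.0146, 0.0245]
tool_rot: [[0.228, 0.974, 0.001], [0.974, -0.228, -0.0], [0.0, 0.001, -1.0]]
wrist_force: [-2.0, 0.4, 5.8]
finger_gap: 0.0165
grasp_force: 30.2
```

The rod is seated: contact shows 5.8 N at TCP z = 0.0245, about where it was expected. I'll release, lift, and go behind the tail with the fingers shut.

```bash
python3 -m pendant '[0,0,0,0,0,0,0,0,0,0,0,0,0,0,0,0,0,0,0,0,0,0,0,0,0,0,-0.3,0,0,0,0,0,-0.6,0,0,0,0,0,-0.9,0,0,0,0,0,-0.9,0,0,0]' 45
python3 -m pendant '[-0.8,0,0,0,0,0,-0.8,0,0,0,0,0,-0.8,0,0,0,0,0,-0.8,0,0,0,0,0,-0.65,0,0,0,0,0,0,0,0,0,0,0,0,0,0,0,0,0]' 0 30
python3 - <<'E'
from h import *
st=observe();im=capture("wrist")[:,:,::-1].copy();cv2.imwrite("pics/w4.png",im)
print(st["ee_pos"],st["finger_gap"])
E
```

```text
time_s: 11.0
ee_pos: [0.5225, -0.0145, 0.1053]
tool_rot: [[0.228, 0.974, -0.002], [0.974, -0.228, 0.0], [-0.0, -0.002, -1.0]]
wrist_force: [-0.0, -0.1, 0.1]
finger_gap: 0.0448
grasp_force: 0.0
time_s: 11.58
ee_pos: [0.4966, -0.1276, 0.105]
tool_rot: [[0.23, 0.973, 0.001], [0.973, -0.23, 0.0], [0.0, 0.001, -1.0]]
wrist_force: [0.3, 0.3, 0.0]
finger_gap: -0.0001
grasp_force: 0.0
[ 0.49663426 -0.12757493  0.10495757] -0.00011272433816587836
```

View pics/w4.png

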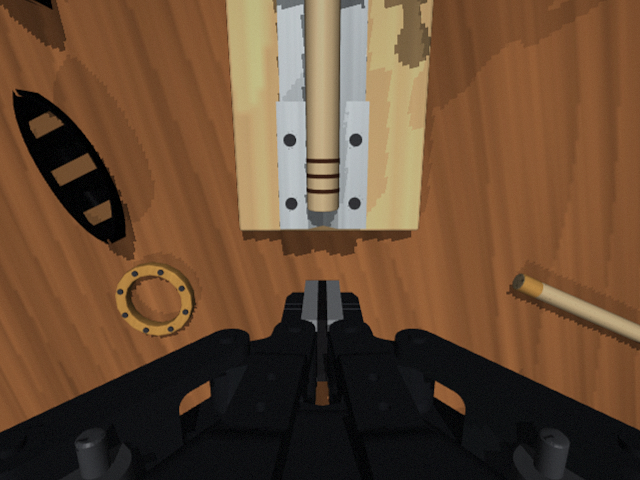

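The picture shows the rod lying in the groove, its tail at (322,208) short of the rail end at row 229, and the shut fingertips behind it at (322,290) in line. Now I'll lower and push.

```bash
python3 -m pendant '[0,0,0.6,0,0,0,0,0,0.6,0,0,0,0,0,0.5,0,0,0,0,0,0.3,0,0,0,0,0,0.1,0,0,0,0,0,0.1,0,0,0,0,0,0,0,0,0,0.15,0,0,0,0,0,0.15,0,0,0,0,0,0.15,0,0,0,0,0,0.1,0,0,0,0,0,0,0,0,0,0,0]'
python3 -m pendant '[0.1,0,0,0,0,0,0.15,0,0,0,0,0,0.2,0,0,0,0,0,0.25,0,0,0,0,0,0.25,0,0,0,0,0,0.25,0,0,0,0,0,0.25,0,0,0,0,0,0.25,0,0,0,0,0,0.25,0,0,0,0,0,0.2,0,0,0,0,0,0.15,0,0,0,0,0,0.1,0,0,0,0,0,0,0,0,0,0,0]'
```

```text
time_s: 12.63
ee_pos: [0.5008, -0.1103, 0.0388]
tool_rot: [[0.227, 0.974, 0.001], [0.974, -0.227, -0.0], [0.0, 0.001, -1.0]]
wrist_force: [0.1, 0.8, 0.4]
finger_gap: -0.0004
grasp_force: 0.0
time_s: 13.72
ee_pos: [0.517, -0.0402, 0.0383]
tool_rot: [[0.228, 0.974, -0.0], [0.974, -0.228, 0.0], [0.0, -0.0, -1.0]]
wrist_force: [0.1, 0.2, -0.1]
finger_gap: -0.0
grasp_force: 0.0
```

```bash
python3 -m pendant '[0.1,0,0,0,0,0,0.12,0,0,0,0,0,0.12,0,0,0,0,0,0.12,0,0,0,0,0,0.1,0,0,0,0,0,0.08,0,0,0,0,0,0.05,0,0,0,0,0,0,0,0,0,0,0]'
python3 -m pendant '[0.04,0,0,0,0,0,0.04,0,0,0,0,0,0.04,0,0,0,0,0,0,0,0,0,0,0]'
```

```text
time_s: 14.38
ee_pos: [0.5217, -0.0203, 0.0384]
tool_rot: [[0.228, 0.974, 0.0], [0.974, -0.228, 0.0], [0.0, 0.0, -1.0]]
wrist_force: [0.1, 0.1, 0.8]
finger_gap: -0.0
grasp_force: 0.0
time_s: 14.72
ee_pos: [0.5225, -0.017, 0.0384]
tool_rot: [[0.228, 0.974, 0.0], [0.974, -0.228, 0.0], [0.0, 0.0, -1.0]]
wrist_force: [0.5, 0.6, 0.2]
finger_gap: 0.0001
grasp_force: 0.0
```

```bash
cat > chk.py <<'E'
from bench import *
import sys,numpy as np
f=observe()["wrist_force"];sys.exit(int(np.dot(f,[.228,.974,0])<-1.8))
E
python3 -m pendant '[0.02,0,0,0,0,0,0.02,0,0,0,0,0,0,0,0,0,0,0]' | egrep 'ee_pos|wrist_f' && python3 chk.py &&
python3 -m pendant '[0.02,0,0,0,0,0,0.02,0,0,0,0,0,0,0,0,0,0,0]'| egrep 'ee_pos|wrist_f' && python3 chk.py &&
python3 -m pendant '[0.02,0,0,0,0,0,0.02,0,0,0,0,0,0,0,0,0,0,0]'| egrep 'ee_pos|wrist_f' && python3 chk.py &&
python3 -m pendant '[0.02,0,0,0,0,0,0.02,0,0,0,0,0,0,0,0,0,0,0]'| egrep 'ee_pos|wrist_f' && python3 chk.py &&
python3 -m pendant '[0.02,0,0,0,0,0,0.02,0,0,0,0,0,0,0,0,0,0,0]'| egrep 'ee_pos|wrist_f' && python3 chk.py &&
python3 -m pendant '[0.02,0,0,0,0,0,0.02,0,0,0,0,0,0,0,0,0,0,0]'| egrep 'ee_pos|wrist_f' && python3 chk.py &&
python3 -m pendant '[0.02,0,0,0,0,0,0.02,0,0,0,0,0,0,0,0,0,0,0]'| egrep 'ee_pos|wrist_f' && python3 chk.py &&
python3 -m pendant '[0.02,0,0,0,0,0,0.02,0,0,0,0,0,0,0,0,0,0,0]'| egrep 'ee_pos|wrist_f'
```

```text
ee_pos: [0.5227, -0.0159, 0.0384]
wrist_force: [0.3, -0.3, 0.2]
ee_pos: [0.523, -0.0147, 0.0384]
wrist_force: [0.4, -0.7, 0.4]
ee_pos: [0.5233, -0.0135, 0.0384]
wrist_force: [0.6, 0.0, -0.7]
ee_pos: [0.5236, -0.0123, 0.0384]
wrist_force: [0.1, 0.4, -0.5]
ee_pos: [0.5238, -0.0112, 0.0384]
wrist_force: [0.6, -0.5, -0.0]
ee_pos: [0.5241, -0.01, 0.0384]
wrist_force: [0.2, -0.1, 0.0]
ee_pos: [0.5244, -0.0088, 0.0384]
wrist_force: [0.1, 0.2, -0.6]
ee_pos: [0.5246, -0.0077, 0.0384]
wrist_force: [-0.1, -1.2, 0.9]
```

```bash
python3 -m pendant '[0.02,0,0,0,0,0,0.02,0,0,0,0,0,0,0,0,0,0,0]' | egrep 'ee_pos|wrist_f' && python3 chk.py &&
python3 -m pendant '[0.02,0,0,0,0,0,0.02,0,0,0,0,0,0,0,0,0,0,0]'| egrep 'ee_pos|wrist_f' && python3 chk.py &&
python3 -m pendant '[0.02,0,0,0,0,0,0.02,0,0,0,0,0,0,0,0,0,0,0]'| egrep 'ee_pos|wrist_f' && python3 chk.py &&
python3 -m pendant '[0.02,0,0,0,0,0,0.02,0,0,0,0,0,0,0,0,0,0,0]'| egrep 'ee_pos|wrist_f' && python3 chk.py &&
python3 -m pendant '[0.02,0,0,0,0,0,0.02,0,0,0,0,0,0,0,0,0,0,0]'| egrep 'ee_pos|wrist_f' && python3 chk.py &&
python3 -m pendant '[0.02,0,0,0,0,0,0.02,0,0,0,0,0,0,0,0,0,0,0]'| egrep 'ee_pos|wrist_f'
```

```text
ee_pos: [0.5249, -0.0065, 0.0384]
wrist_force: [-0.3, 0.1, 0.4]
ee_pos: [0.5251, -0.0058, 0.0384]
wrist_force: [-1.1, -2.9, 0.7]
```

```bash
python3 -m pendant '[0.01,0,0,0,0,0,0,0,0,0,0,0,0,0,0,0,0,0]' | egrep 'ee_pos|wrist_f'; python3 -m pendant '[0,0,0,0,0,0,0,0,0,0,0,0,0,0,0,0,0,0]' | egrep 'ee_pos|wrist_f'
```

```text
ee_pos: [0.5251, -0.0057, 0.0384]
wrist_force: [-1.9, -5.6, 1.0]
ee_pos: [0.5251, -0.0057, 0.0384]
wrist_force: [-1.9, -4.4, 0.8]
```

A steady 5 N push is on the button. I'll hold it about a second, back off, and go behind the knob.

```bash
python3 -m pendant '[0,0,0,0,0,0,0,0,0,0,0,0,0,0,0,0,0,0,0,0,0,0,0,0,0,0,0,0,0,0,0,0,0,0,0,0,0,0,0,0,0,0,0,0,0,0,0,0,0,0,0,0,0,0,0,0,0,0,0,0]' | egrep 'ee_pos|wrist_f'
python3 -m pendant '[-0.05,0,0,0,0,0,-0.2,0,0,0,0,0,-0.1,0,-0.3,0,0,0,0,0,-0.8,0,0,0,0,0,-0.9,0,0,0,0,0,-0.9,0,0,0,0,0,-0.9,0,0,0,0,0,-0.9,0,0,0,0,0,-0.7,0,0,0,0.78,0.83,0,0,0,0,0.78,0.83,0,0,0,0,0.78,0.83,0,0,0,0,0.78,0.83,0,0,0,0,0,0,0,0,0,0]'
python3 - <<'E'
from h import *
import pickle
y=np.array([.228,.974,0]);x=np.cross(y,[0,0,1]);p0=np.array([.5272,0,0])
im=capture("scene")[:,:,::-1].copy();cv2.imwrite("pics/s5.png",im)
hsv=cv2.cvtColor(im,cv2.COLOR_BGR2HSV)
w=capture("wrist")[:,:,::-1].copy();cv2.imwrite("pics/w5.png",w);st=observe()
print("tcp jig",(st["ee_pos"]-p0)@x,st["ee_pos"]@y-.1773)
w1=pickle.load(open("w1.pkl","rb"));k=onz("wrist",(416,225),.137,w1);print("knob jig x,y",(k-p0)@x,k@y-.1773)
cv2.imwrite("pics/c5.png",np.hstack([cv2.resize(im[220:380,320:520],(400,320)),cv2.resize(w,(400,320))]))
E
```

```text
ee_pos: [0.5251, -0.0057, 0.0384]
wrist_force: [-1.7, -3.6, 0.8]
time_s: 19.72
ee_pos: [0.6437, 0.0558, 0.1972]
tool_rot: [[0.225, 0.974, -0.003], [0.974, -0.225, 0.002], [0.001, -0.004, -1.0]]
wrist_force: [-1.3, -0.1, -1.5]
finger_gap: -0.0
grasp_force: 0.0
tcp jig 0.09896158221604255 0.0209735078537443
knob jig x,y 0.06254407306173765 0.020627285572284743
```

View pics/c5.png

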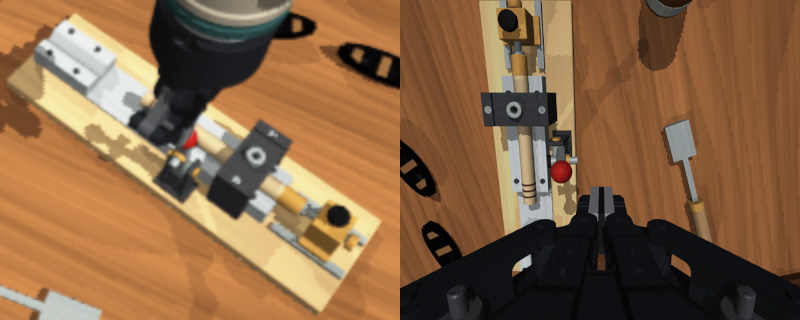

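The pictures show the tiller under the bridge with its brass end on the button, and the knob (wrist view) just to the left of the fingertips. Next I'll lower behind the knob and sweep it over the groove.

```bash
python3 -m pendant '[0,0.15,0.5,0,0,0,0,0,0.6,0,0,0,0,0,0.6,0,0,0,0,0,0.5,0,0,0,0,0,0.4,0,0,0,0,0,0.15,0,0,0,0,0,0,0,0,0]'| egrep 'ee_pos|wrist_f'
python3 -m pendant '[0,-0.15,0,0,0,0,0,-0.15,0,0,0,0,0,-0.15,0,0,0,0,0,-0.15,0,0,0,0,0,-0.15,0,0,0,0,0,-0.15,0,0,0,0,0,-0.15,0,0,0,0,0,-0.15,0,0,0,0,0,-0.15,0,0,0,0,0,-0.15,0,0,0,0]'| egrep 'ee_pos|wrist_f'
python3 -m pendant '[0,-0.15,0,0,0,0,0,-0.15,0,0,0,0,0,-0.15,0,0,0,0,0,-0.15,0,0,0,0,0,-0.12,0,0,0,0,0,-0.12,0,0,0,0,0,-0.12,0,0,0,0,0,-0.1,0,0,0,0,0,-0.08,0,0,0,0,0,0,0,0,0,0]'| egrep 'ee_pos|wrist_f'
python3 - <<'E'
from h import *
im=capture("scene")[:,:,::-1].copy();w=capture("wrist")[:,:,::-1].copy();d=capture("side")[:,:,::-1].copy()
cv2.imwrite("pics/c6.png",np.hstack([cv2.resize(im[220:380,320:520],(400,320)),cv2.resize(d[170:280,220:350],(378,320))]))
E
```

```text
ee_pos: [0.6447, 0.0515, 0.1169]
wrist_force: [-0.8, -0.4, 0.5]
ee_pos: [0.6012, 0.0623, 0.1178]
wrist_force: [1.2, -0.1, 1.1]
ee_pos: [0.5681, 0.0702, 0.118]
wrist_force: [-0.3, 0.3, 0.4]
```

View pics/c6.png

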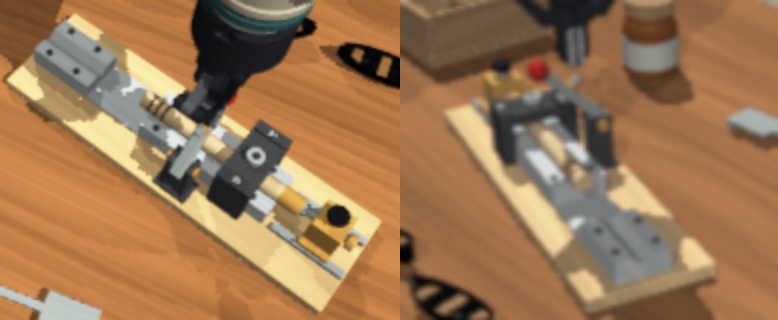

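The hold-down is tipped over the groove and ahead of the fingers, and appears to be falling by itself. I'll withdraw and check.

```bash
python3 -m pendant '[0,0.3,0,0,0,0,0,0.3,-0.3,0,0,0,0,0.3,-0.6,0,0,0,0,0,-0.9,0,0,0,0,0,-0.9,0,0,0,0,0,-0.5,0,0,0,-0.6,0,0,0,0,0,-0.6,0,0,0,0,0,-0.6,0,0,0,0,0,0,0,0,0,0,0,0,0,0,0,0,0,0,0,0,0,0,0]'| egrep 'time|ee_pos|wrist_f'
python3 - <<'E'
from h import *
im=capture("scene")[:,:,::-1].copy();w=capture("wrist")[:,:,::-1].copy();d=capture("side")[:,:,::-1].copy()
cv2.imwrite("pics/c7.png",np.vstack([np.hstack([cv2.resize(im[220:380,320:520],(400,300)),cv2.resize(d[170:280,220:350],(400,300))]),np.hstack([cv2.resize(w,(400,300)),cv2.resize(w[:240,160:480],(400,300))])]))
E
```

```text
time_s: 23.22
ee_pos: [0.5826, 0.0117, 0.2139]
wrist_force: [0.2, -0.6, -1.1]
```

View pics/c7.png

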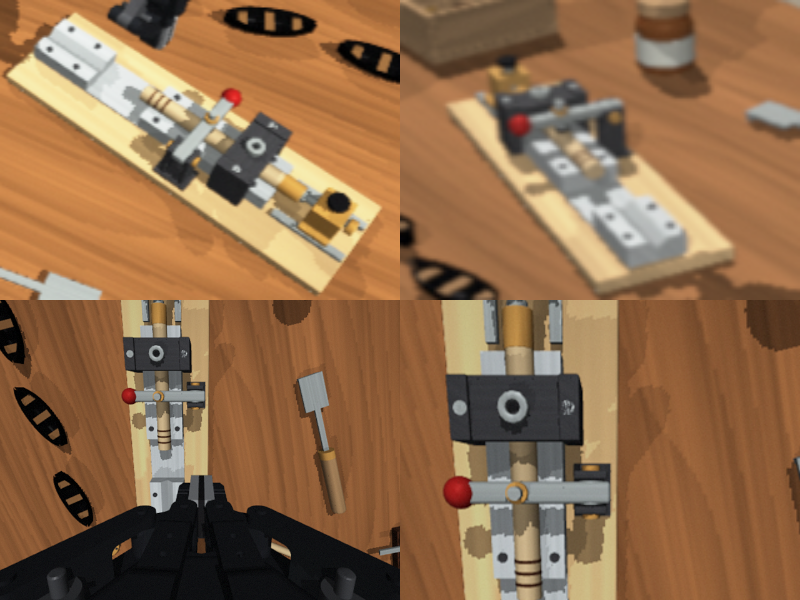

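The hold-down is now across the groove, with the pad over the tiller. The picture allowance is used up (I viewed 11, one over the limit), so I'll wait for it to settle and check it by numbers.

```bash
python3 -m pendant '[0,0,0,0,0,0,0,0,0,0,0,0,0,0,0,0,0,0,0,0,0,0,0,0,0,0,0,0,0,0,0,0,0,0,0,0,0,0,0,0,0,0,0,0,0,0,0,0,0,0,0,0,0,0,0,0,0,0,0,0,0,0,0,0,0,0,0,0,0,0,0,0,0,0,0,0,0,0,0,0,0,0,0,0,0,0,0,0,0,0,0,0,0,0,0,0,0,0,0,0,0,0,0,0,0,0,0,0,0,0,0,0,0,0]'| egrep 'time|ee_pos|wrist_f'
python3 - <<'E'
from h import *
y=np.array([.228,.974,0]);x=np.cross(y,[0,0,1]);p0=np.array([.5272,0,0])
L=[]
for n,win in(("scene",(320,520,220,380)),("side",(220,350,170,280))):
    im=capture(n)[:,:,::-1];hsv=cv2.cvtColor(np.ascontiguousarray(im),cv2.COLOR_BGR2HSV)
    m=((hsv[...,0]<6)|(hsv[...,0]>174))&(hsv[...,1]>170)&(hsv[...,2]>90)
    k=np.zeros_like(m);k[win[2]:win[3],win[0]:win[1]]=1;m=(m&k).astype(np.uint8)
    c,l,s,ce=cv2.connectedComponentsWithStats(m);j=1+np.argmax(s[1:,4]);print(n,ce[j],s[j,4]);L.append(ray(n,ce[j]))
A=[];b=[]
for o,d in L:
    d=d/np.linalg.norm(d);M=np.eye(3)-np.outer(d,d);A.append(M);b.append(M@o)
p=np.linalg.lstsq(np.vstack(A),np.hstack(b),rcond=None)[0];print("knob jig",(p-p0)@x,p@y-.1773,p[2])
E
```

```text
time_s: 24.95
ee_pos: [0.5824, 0.0113, 0.2139]
wrist_force: [-0.2, 0.4, 0.0]
scene [435.80701754 270.71929825] 57
side [258.35483871 215.38709677] 31
knob jig -0.03660183711126064 0.02045349006284647 0.06486353324238586
```

```bash
python3 -c "
from bench import *
print(sign_off())"
```

```text
the job is handed in; nothing more can be done
None
```

The job is handed in at about 25 s: the tiller lies in the groove with its brass end against the stop button (held there at about 4–6 N for over a second), and the hold-down is level across it, its knob measured within 2 mm of where it should be; I viewed 11 pictures, one over your limit of 10.

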